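# Find the bronze die by heft

### The arm

A 6-joint arm with a two-finger parallel gripper is mounted at the origin on the work surface. World frame = base frame: x ahead of the robot, y to its left, z up, the work surface at z = 0. Lengths are in m, angles in rad, forces in N, time in s.
With the tool pointing down it reaches from about 0.4 to 0.825 m from the base axis. Payload 7 kg.
Tool frame: the origin (TCP) lies at the very end of the fingers, on their centre line; the grasp point (between the pads) lies 19 mm behind it (ctrl.grip_point_offset is the distance from the TCP to the grasp point, in m); z points along the fingers, y is the direction in which the jaws open and shut (so a half turn about z gives the same grasp; the last joint's range is limited). The gripper opens to 88 mm and grips with 3 to 60 N. Pads are 19 mm wide; open, the fingers measure 130 mm over their backs; the gripper's body (78 mm by 193 mm) begins 47 mm behind the grasp point.
Start: joints at [-1.013, 0.359, 0.012, 0, -1.224, -0.288], TCP at [0.18, -0.651, 0.227] pointing down, gripper open.
Joint ranges: [-3.07, 3.07], [-1.43, 2.12], [-1.02, 1.25], [-3.03, 1.67], [-3.05, -0], [-3.03, 3.03]. Speed limits (rad/s): [2.39, 2.39, 3.01, 3.14, 3.14, 3.14].

### API

Orientations are given as a rotation vector (axis times angle).
In Python, from bench import ctrl gives the robot as it stands.
- The arm moves only by the tool drive_tool, never from a script. Its argument "steps" is a list of rows, each a list of 4 numbers: the shift along the tool's x, y, z in mm, then the turn about the tool's z in degrees. In form: [[tx, ty, tz, turn], ...]. A call has 1 to 8 rows; each row is the pose to reach, as a shift and turn from the pose commanded when the call began, along the tool's axes at that moment; what a row does not reach only later rows make up. A row lasts 1/10 s, in which the tool goes at most 50 mm and 8.59 degrees, less where a joint would pass 70% of its speed; a pose out of reach is approached as far as the arm can. A call with a gripper value outside its range is refused whole. "gripper" is the opening in per cent of the stroke, from 0 (shut) to 100 (fully open), set as the call begins (left out, the last holds). The fingers move at their own pace and stop on an object; the grip force is fixed at half the most. Time passes only in rows, so rows that repeat a pose let the fingers close. It gives the time, the measured TCP pose, the force and the opening at its end, in the units of the state.
- ctrl.get_state(): the state, without advancing time (a new reading comes with each control period).
- ctrl.capture(name): name is "scene" or "side" or "wrist"; returns a dict with "img" (420x560x3 uint8, red, green, blue), "range_z" (420x560 float32, m along the optical axis (not along the pixel's ray), 0 where there is no reading), "fovy" (degrees; the focal length in pixels is half the picture's height over the tangent of half this angle, whatever the lens; pixels are square), "cx", "cy" (the principal point, pixels), "origin" and "rotation" of the camera in the world; the wrist camera has in their place "tool_from_camera" (4x4, takes a point from camera to tool coordinates, whose origin is the TCP and whose axes are the flange's). Camera axes: x right, y down, z forward; pixel columns grow to the right and rows downward; lengths in m; the calibration is good to about 2 mm. A picture is of the moment at which its call begins: read the wrist's pose just before it.
- ctrl.sign_off(): hands the job in, once; it reports no verdict.
Trained networks look in a picture, given as the dict that the camera call returned (one of the last four; its "shot" number tells which), for a name from the list of things; names that differ only in an ending like _2 or _b are one class to them, and where a whole thing is asked for, a point or a joint stands for the part that bears it (a point fixed in the world has none). Each returns a list of dicts, best first, with "confidence" (0 to 1); they miss things now and then, are a little off and sometimes report something else, mostly with a low value. They report only what shows in the picture. A call takes as long as a camera call.
- ctrl.recognise(picture, target): "bbox" ([left, top, width, height] in pixels, round what is visible of it).
The state is a dict: "t": time; "qpos": joint angles; "joint_velocities": joint speeds; "joint_efforts": joint torques, N m; "tcp_pos": TCP position; "eef_rot": TCP orientation; "contact_force": force on the tool from outside, world axes, zero at the start; "torque": the same for the moment, N m; "finger_gap": opening from 0.0 (shut) to 1.0 (fully open).
Only numpy, scipy, OpenCV 4.12 (cv2) and the standard library are available. Lean on these libraries where they do the work, as an engineer would, in place of code of your own. Each camera call takes 0.05 s, during which the arm holds its last target.

### The job

One of the three identical closed red tins holds a heavy bronze pasta die, the other two hold light aluminium ones. Find the heaviest by lifting them; stand the two lighter tins upright on the blue tub lid and let go of them, and finish holding the heaviest one up, upright in the gripper and still, its bottom at least 15 cm above the worktop. Never tip a tin over, and leave the flour dredger, the dough scraper, the green carton and the pasta machine alone.

Things in the scene. Friction and masses are not known exactly. Their poses are not given: they have to be found in the camera images.
- tin_a: one of three look-alike closed tins: red cylinder with a white band, 64 mm across, aluminium lid flush with the wall and fixed; 72 mm tall. Origin: centre of its underside, z up its axis. Starts upright on the worktop. A die hides in it with 2 mm of play: two tins weigh about 0.25 kg in all, one about 0.55 kg; which one changes. Grip it across at 40 to 60 mm height with about 30 N.
- tin_b: one of three look-alike closed tins: red cylinder with a white band, 64 mm across, aluminium lid flush with the wall and fixed; 72 mm tall. Origin: centre of its underside, z up its axis. Starts upright on the worktop. A die hides in it with 2 mm of play: two tins weigh about 0.25 kg in all, one about 0.55 kg; which one changes. Grip it across at 40 to 60 mm height with about 30 N.
- tin_c: one of three look-alike closed tins: red cylinder with a white band, 64 mm across, aluminium lid flush with the wall and fixed; 72 mm tall. Origin: centre of its underside, z up its axis. Starts upright on the worktop. A die hides in it with 2 mm of play: two tins weigh about 0.25 kg in all, one about 0.55 kg; which one changes. Grip it across at 40 to 60 mm height with about 30 N.
- blue_lid: flat blue rectangular tub lid lying fixed on the worktop, 140 mm (its x) by 300 mm (its y), 12 mm thick. Origin: centre of its underside, so its top is 12 mm above it; z up. There is room for three tins in a row along its y, 95 mm apart.
- dredger: bystander: aluminium flour dredger, 60 mm across, 108 mm tall, wire handle reaching 59 mm out on its +y side. Origin: centre of its underside, z up. Loose.
- scraper: bystander: dough scraper lying flat, blade 70 (x) by 110 (y) by 5 mm, wooden grip 20 mm thick along its -x edge. Origin: centre of the blade's underside. Loose.
- carton: bystander: green carton, 110 (x) by 230 (y) by 65 mm tall. Origin: centre of its underside. Loose.
- pasta_machine: bystander: hand-cranked steel pasta machine fixed to the worktop, about 190 (x) by 190 (y) by 140 mm tall, its crank reaching 190 mm out on its +y side. Origin: centre of its underside.

How it is judged:
By the outcome, as a careful person would: the job done as asked, in the order asked, and still so for the second after the job is handed in, while the arm keeps its last pose, push and grip.
It also fails if it takes over 72 s, if anything falls off the work surface, if the arm or the gripper's body presses on something with over 40 N, if the wrist force passes 120 N, or if a joint passes its speed limit or range.

## Working session

There is one attempt and no reset: what is moved stays moved. The work goes in short steps, Python scripts to look and compute and a tool call to move; the robot and the scene stay as the last step left them, time stands still between calls to the robot, and variables do not carry over. Pictures are saved under pics/ and viewed, and the job is handed in when it is done.

Besides the shell and the picture viewer there is one more tool, called after "Request:" in YAML: its name, and indented under it one key for each argument. drive_tool: Moves the arm, as the interface text tells. Its arguments: {"type":"object","properties":{"steps":{"type":"array","items":{"type":"array","items":{"type":"number"}}},"gripper":{"type":"number"}},"required":["steps"]}

```bash
ls; mkdir -p pics
cat > h.py <<'E'
import numpy as np,cv2
from bench import ctrl
def f(c): return 210/np.tan(np.radians(c['fovy'])/2)
def save(c,n): cv2.imwrite('pics/'+n,c['img'][:,:,::-1])
def cloud(c,T=None):
    F=f(c);z=c['range_z'];h,w=z.shape
    u,v=np.meshgrid(np.arange(w),np.arange(h))
    P=np.stack([(u-c['cx'])/F*z,(v-c['cy'])/F*z,z],-1)
    if T is None: R=np.array(c['rotation']).reshape(3,3);o=np.array(c['origin'])
    else: R=T[:3,:3];o=T[:3,3]
    W=P@R.T+o; W[z==0]=np.nan
    return W
E
python3 - <<'E'
from h import *
np.set_printoptions(precision=4,suppress=True)
s=ctrl.get_state();print(s)
for n in('scene','side'):
    c=ctrl.capture(n);save(c,n+'0.png');print(n,c['origin'],c['rotation'],c['fovy'])
    W=cloud(c);np.save(n+'0.npy',W);np.save(n+'0img.npy',c['img'])
    for t in('tin_a','blue_lid','dredger','scraper','carton','pasta_machine'):
        for d in ctrl.recognise(c,t): print(t,d)
E
```

```text
pics
{'t': 0.0, 'qpos': array([-1.0129,  0.3594,  0.0111, -0.0003, -1.2241, -0.2881]), 'joint_velocities': array([-0.0004, -0.0003,  0.    ,  0.0002, -0.0019, -0.0004]), 'joint_efforts': array([ -0.0003, -58.2713,  29.3045,   6.9971,   0.0066,  -0.0002]), 'tcp_pos': array([ 0.1797, -0.6501,  0.2257]), 'eef_rot': array([ 0.4223, -3.1127, -0.0025]), 'contact_force': array([-0.1883,  0.4944,  0.909 ]), 'torque': array([ 0.0033, -0.004 , -0.0239]), 'finger_gap': 1.002934448440185}
scene [1.1122 0.7338 0.7782] [-0.8412 -2.5332  1.0737] 50.82803596737912Traceback (most recent call last):
  File "<stdin>", line 6, in <module>
  File "h.py", line 9, in cloud
    if T is None: R=np.array(c['rotation']).reshape(3,3);o=np.array(c['origin'])
                    ~~~~~~~~~~~~~~~~~~~~~~~~~~~~~~~^^^^^
ValueError: cannot reshape array of size 3 into shape (3,3)
```

```bash
sed -i "s/R=np.array(c\['rotation'\]).reshape(3,3)/R=cv2.Rodrigues(np.array(c['rotation'],float))[0]/" h.py
python3 - <<'E'
from h import *
np.set_printoptions(precision=4,suppress=True)
for n in('scene','side'):
    c=ctrl.capture(n);save(c,n+'0.png');print(n,c['origin'],c['rotation'],c['fovy'])
    W=cloud(c);np.save(n+'0.npy',W);np.save(n+'0img.npy',c['img'])
    for t in('tin_a','blue_lid','dredger','scraper','carton','pasta_machine'):
        for d in ctrl.recognise(c,t): print(t,d)
E
```

```text
scene [1.1122 0.7338 0.7782] [-0.8412 -2.5332  1.0737] 50.82803596737912
tin_a {'bbox': [274.5, 166.4, 25.9, 34.2], 'confidence': 0.92}
tin_a {'bbox': [104.1, 104.6, 101.7, 93.2], 'confidence': 0.7}
tin_a {'bbox': [375.5, 208.2, 33.7, 42.6], 'confidence': 0.68}
tin_a {'bbox': [316.8, 194.2, 30.4, 38.7], 'confidence': 0.66}
blue_lid {'bbox': [207.6, 110.8, 98.5, 62.0], 'confidence': 0.88}
blue_lid {'bbox': [316.5, 192.6, 30.0, 40.8], 'confidence': 0.71}
dredger {'bbox': [207.2, 180.4, 33.7, 45.6], 'confidence': 0.95}
carton {'bbox': [221.6, 213.0, 101.4, 112.2], 'confidence': 0.79}
pasta_machine {'bbox': [102.2, 103.0, 102.9, 93.1], 'confidence': 0.65}
pasta_machine {'bbox': [376.4, 272.9, 67.2, 55.5], 'confidence': 0.44}
side [0.3217 0.7778 0.6665] [-0.5837  2.6398 -1.1999] 49.77820853744389
tin_a {'bbox': [293.4, 229.7, 32.5, 50.5], 'confidence': 0.96}
tin_a {'bbox': [310.9, 188.3, 31.1, 41.9], 'confidence': 0.83}
tin_a {'bbox': [303.9, 288.5, 39.1, 57.3], 'confidence': 0.78}
blue_lid {'bbox': [349.8, 131.6, 70.4, 79.2], 'confidence': 0.67}
dredger {'bbox': [239.2, 157.3, 32.9, 47.7], 'confidence': 0.74}
scraper {'bbox': [192.4, 344.5, 73.5, 68.9], 'confidence': 0.85}
carton {'bbox': [139.6, 188.6, 114.6, 107.3], 'confidence': 0.9}
carton {'bbox': [193.0, 344.1, 70.1, 70.3], 'confidence': 0.29}
pasta_machine {'bbox': [309.9, 186.6, 31.4, 42.8], 'confidence': 0.74}
pasta_machine {'bbox': [240.8, 75.2, 87.6, 86.3], 'confidence': 0.63}
```

View pics/scene0.png

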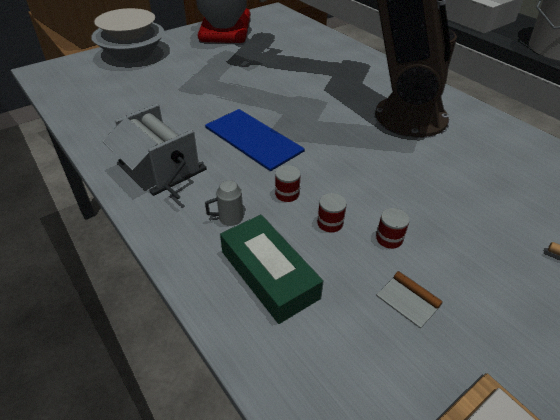

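View pics/side0.png

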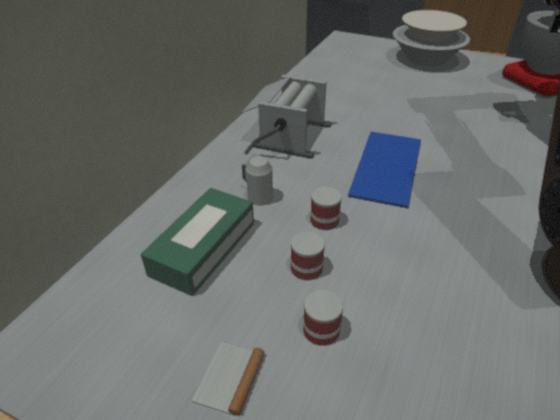

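Both views show three tins in a row (scene px (288,183), (332,212), (392,228)), with the blue lid beyond them at (255,138). The dredger and carton are on the far-x side, and the scraper is at (410,298). Next I'll measure positions from both depth clouds.

Run:
```python
from h import *
from scipy.optimize import least_squares
np.set_printoptions(precision=4,suppress=True)
B={'scene':{'1':(274,166,26,34),'2':(317,194,30,39),'3':(375,208,34,43),'dredger':(205,178,40,48),'carton':(218,210,106,114),'scraper':(374,268,70,60),'pm':(102,103,103,105)},
'side':{'1':(310,187,32,43),'2':(290,229,36,51),'3':(303,288,40,57),'dredger':(238,155,37,50),'carton':(139,188,115,107),'scraper':(192,344,74,69),'pm':(240,75,92,86)}}
for n in B:
    W=np.load(n+'0.npy');img=np.load(n+'0img.npy').astype(int)
    m=(img[...,2]>img[...,0]+60)&(W[...,0]>0)
    P=W[m];P=P[(P[:,2]<.05)&(P[:,2]>-.01)];print(n,'lid z',np.median(P[:,2]),cv2.minAreaRect(P[:,:2].astype(np.float32)*1000), len(P))
    for k,(l,t,w,h) in B[n].items():
        Q=W[t:t+h,l:l+w].reshape(-1,3);Q=Q[np.isfinite(Q[:,0])]
        if k in'123':
            T=Q[(Q[:,2]>.06)&(Q[:,2]<.085)]; zt=np.median(T[:,2]); T=T[abs(T[:,2]-zt)<.004]
            c=cv2.minEnclosingCircle(T[:,:2].astype(np.float32)*1000)
            S=Q[(Q[:,2]>.015)&(Q[:,2]<.06)]
            r=least_squares(lambda p:np.hypot(S[:,0]-p[0],S[:,1]-p[1])-.032,T[:,:2].mean(0),loss='soft_l1',f_scale=.002)
            print(n,k,'top z',zt,len(T),'mean',T[:,:2].mean(0),c,'wallfit',r.x)
        else:
            T=Q[Q[:,2]>.004 if k=='scraper' else Q[:,2]>.015]
            print(n,k,np.percentile(T,[1,99],axis=0).round(3).tolist(),cv2.minAreaRect(T[:,:2].astype(np.float32)*1000))
```

```text
scene lid z 0.010407984158034067 ((492.4045715332031, -204.4084930419922), (146.84373474121094, 320.0672607421875), 6.174755096435547) 2650
scene 1 top z 0.07026920497744005 326 mean [0.5647 0.0636] ((562.0532836914062, 64.31963348388672), 34.41044616699219) wallfit [0.5621 0.0608]
scene 2 top z 0.07059368792073534 407 mean [0.5455 0.2116] ((544.9566650390625, 210.58815002441406), 32.77053451538086) wallfit [0.5428 0.2089]
scene 3 top z 0.07079617842399888 453 mean [0.4655 0.3332] ((462.9725646972656, 331.8670959472656), 33.26142501831055) wallfit [0.4629 0.3317]
scene dredger [[0.707, 0.029, 0.017], [0.784, 0.137, 0.107]] ((735.6168212890625, 78.178955078125), (78.29051208496094, 122.11443328857422), 12.439276695251465)
scene carton [[0.575, 0.065, 0.017], [0.817, 0.365, 0.067]] ((744.5760498046875, 229.36129760742188), (295.9568786621094, 254.34304809570312), 52.525901794433594)
scene scraper [[0.524, 0.422, 0.004], [0.605, 0.531, 0.021]] ((577.7217407226562, 478.36383056640625), (111.47230529785156, 110.5528335571289), 6.703926086425781)
scene pm [[0.707, -0.324, 0.02], [0.887, -0
[... 609 characters left out ...]
32.06414794921875), 32.58173751831055) wallfit [0.463  0.3313]
side dredger [[0.698, 0.031, 0.017], [0.781, 0.152, 0.107]] ((720.7362060546875, 79.50950622558594), (72.2397689819336, 143.5011444091797), 25.885780334472656)
side carton [[0.698, 0.088, 0.017], [0.811, 0.365, 0.067]] ((754.7786865234375, 215.3515167236328), (299.6517639160156, 112.8189926147461), 87.64755249023438)
side scraper [[0.518, 0.422, 0.004], [0.602, 0.532, 0.021]] ((561.504638671875, 476.67535400390625), (80.02432250976562, 110.52426147460938), 7.458364486694336)
side pm [[0.702, -0.327, 0.017], [0.879, 0.04, 0.136]] ((789.141357421875, -134.33787536621094), (180.97657775878906, 386.31756591796875), 4.945777416229248)
```

```bash
cat > rel.py <<'E'
import sys
from h import *
s=ctrl.get_state();R=cv2.Rodrigues(np.array(s['eef_rot']))[0];p=np.array(s['tcp_pos'])
t=np.array([float(a) for a in sys.argv[1:4]])
print('t',s['t'],'tcp',p.round(4),'tooly yaw',np.degrees(np.arctan2(R[1,1],R[0,1])).round(2),'z',R[:,2].round(4),'gap',s['finger_gap'],'F',np.round(s['contact_force'],2))
print('shift mm',(R.T@(t-p)*1000).round(1))
E
python3 rel.py 0.562 0.061 0.20
```

```text
t 0.75 tcp [ 0.1799 -0.6506  0.2266] tooly yaw 105.46 z [ 0. -0. -1.] gap 1.002899421283892 F [-0.45  0.62  0.09]
shift mm [-557.9  584.    26.6]
```

Request:
drive_tool:
  steps:
    - [-20, 21, 1, 0]
    - [-55, 57, 3, 0]
    - [-89, 93, 5, 0]
    - [-124, 129, 7, 0]
    - [-158, 165, 9, 0]
    - [-193, 201, 11, 0]
    - [-227, 237, 12, 0]
    - [-262, 273, 13, 0]
  gripper: 100

```text
t: 1.55
tcp_pos: [0.3601, -0.3161, 0.2139]
eef_rot: [-0.422, 3.112, -0.001]
contact_force: [1.7, 0.1, 0.8]
finger_gap: 1.004
```

Request:
drive_tool:
  steps:
    - [-34, 36, 0, 0]
    - [-69, 72, 1, 0]
    - [-103, 108, 2, 0]
    - [-138, 144, 4, 0]
    - [-172, 180, 6, 0]
    - [-207, 216, 8, 0]
    - [-241, 252, 10, 0]
    - [-276, 288, 12, 0]

```text
t: 2.35
tcp_pos: [0.5493, 0.0352, 0.2019]
eef_rot: [-0.423, 3.112, 0.0]
contact_force: [-0.5, -0.3, 0.2]
finger_gap: 1.001
```

```bash
python3 rel.py 0.562 0.061 0.031
```

```text
t 2.35 tcp [0.5493 0.0352 0.2019] tooly yaw 105.48 z [ 9.e-04  3.e-04 -1.e+00] gap 1.0008455678386998 F [-0.48 -0.32  0.23]
shift mm [-18.9  21.4 171. ]
```

Request:
drive_tool:
  steps:
    - [-15, 17, 10, 0]
    - [-20, 22.5, 45, 0]
    - [-20, 22.5, 85, 0]
    - [-20, 22.5, 110, 0]
    - [-20, 22.5, 110, 0]

```text
t: 2.85
tcp_pos: [0.5592, 0.059, 0.0878]
eef_rot: [0.42, -3.106, 0.002]
contact_force: [-0.9, -0.9, 1.0]
finger_gap: 0.997
```

```bash
python3 rel.py 0.562 0.061 0.031
python3 - <<'E'
from h import *
save(ctrl.capture('wrist'),'w1.png'); save(ctrl.capture('scene'),'s1.png')
E
```

```text
t 2.85 tcp [0.5592 0.059  0.0878] tooly yaw 105.42 z [-0.0068 -0.0025 -1.    ] gap 0.9974099407626487 F [-0.93 -0.9   1.  ]
shift mm [-3.7  1.2 56.8]
```

View pics/w1.png

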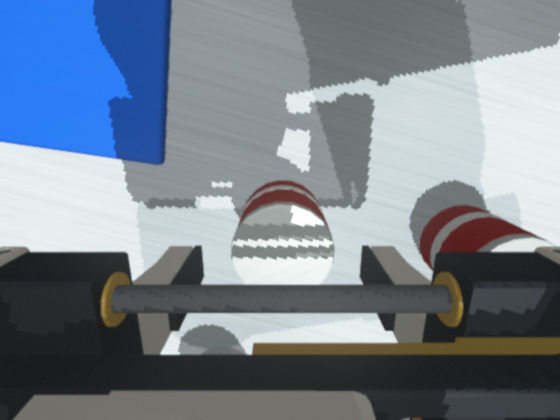

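View pics/s1.png

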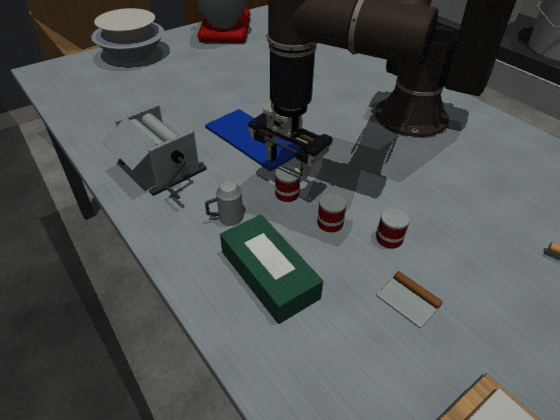

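The wrist picture shows tin 1 at (283,240), midway between the fingers at columns 200 and 365. Descending now.

Request:
drive_tool:
  steps:
    - [0, 0, 20, 0]
    - [0, 0, 45, 0]
    - [0, 0, 60, 0]
    - [0, 0, 60, 0]
    - [0, 0, 60, 0]

```text
t: 3.45
tcp_pos: [0.5631, 0.0604, 0.0334]
eef_rot: [-0.423, 3.111, 0.0]
contact_force: [1.3, -0.3, 0.3]
finger_gap: 0.999
```

```bash
python3 rel.py 0.562 0.061 0.031
```

```text
t 3.45 tcp [0.5631 0.0604 0.0334] tooly yaw 105.47 z [ 2.2e-03  6.0e-04 -1.0e+00] gap 0.9992164626715303 F [ 1.28 -0.28  0.3 ]
shift mm [0.9 0.9 2.4]
```

Close, then lift gently and hold.

Request:
drive_tool:
  steps:
    - [0, 0, 0, 0]
    - [0, 0, 0, 0]
    - [0, 0, 0, 0]
    - [0, 0, 0, 0]
    - [0, 0, 0, 0]
    - [0, 0, 0, 0]
  gripper: 0

```text
t: 4.05
tcp_pos: [0.5623, 0.0603, 0.0322]
eef_rot: [-0.423, 3.112, 0.0]
contact_force: [-1.0, 0.4, 6.4]
finger_gap: 0.724
```

```bash
python3 rel.py 0.562 0.061 0.031
```

```text
t 4.05 tcp [0.5623 0.0603 0.0322] tooly yaw 105.48 z [ 8.e-04  2.e-04 -1.e+00] gap 0.7243629866683949 F [-1.    0.41  6.38]
shift mm [0.1 0.7 1.2]
```

Request:
drive_tool:
  steps:
    - [0, 0, -10, 0]
    - [0, 0, -30, 0]
    - [0, 0, -50, 0]
    - [0, 0, -65, 0]
    - [0, 0, -70, 0]
    - [0, 0, -70, 0]
    - [0, 0, -70, 0]
    - [0, 0, -70, 0]

```text
t: 4.85
tcp_pos: [0.5613, 0.0599, 0.1006]
eef_rot: [0.422, -3.111, 0.001]
contact_force: [-0.2, -0.5, -2.7]
finger_gap: 0.719
```

```bash
cat > weigh.py <<'E'
from h import *
np.set_printoptions(precision=2,suppress=True)
F=[];s=None
for i in range(4):
    c=ctrl.capture('side'); s=ctrl.get_state();F.append(s['contact_force'])
print(np.array(F),np.mean(F,0),s['t'],s['joint_efforts'],s['tcp_pos'],s['finger_gap'])
import sys; save(c,sys.argv[1])
E
python3 weigh.py side1.png; python3 rel.py 0.480 -0.101 0.11
```

```text
[[ 0.43 -0.03 -2.47]
 [-0.24 -1.65 -2.25]
 [-0.1   0.3  -2.77]
 [ 0.19  0.73 -2.58]] [ 0.07 -0.16 -2.52] 5.05 [ -0.01 -49.12  24.76   6.04  -0.09   0.  ] [0.56 0.06 0.1 ] 0.7229394691473066
t 5.05 tcp [0.5617 0.06   0.101 ] tooly yaw 105.46 z [-1.e-03 -4.e-04 -1.e+00] gap 0.7229394691473066 F [ 0.19  0.73 -2.58]
shift mm [ 121.7 -133.4   -8.9]
```

View pics/side1.png

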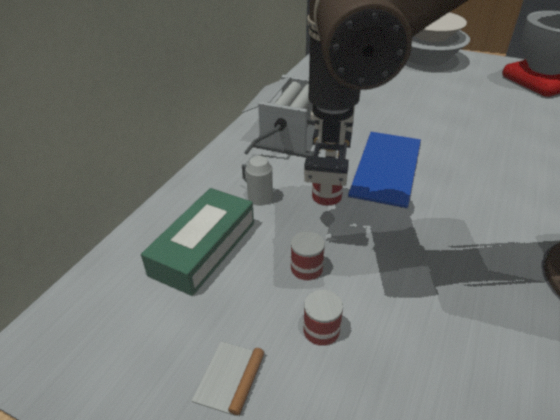

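Tin 1 reads 2.5 N, so it's a light one (side view: hanging upright at (327,190)). It goes to the far lid spot.

```bash
python3 rel.py 0.504 -0.289 0.11
```

```text
t 5.05 tcp [0.5617 0.06   0.101 ] tooly yaw 105.46 z [-1.e-03 -4.e-04 -1.e+00] gap 0.7229394691473066 F [ 0.19  0.73 -2.58]
shift mm [ 148.6 -321.    -8.8]
```

Request:
drive_tool:
  steps:
    - [5, -10, -3, 0]
    - [15, -32, -8, 0]
    - [30, -65, -9, 0]
    - [46, -100, -9, 0]
    - [62, -135, -9, 0]
    - [78, -170, -9, 0]
    - [95, -205, -9, 0]
    - [111, -240, -9, 0]

```text
t: 5.85
tcp_pos: [0.518, -0.2027, 0.1108]
eef_rot: [-0.423, 3.113, -0.0]
contact_force: [0.9, -0.2, -2.4]
finger_gap: 0.724
```

Request:
drive_tool:
  steps:
    - [15, -32, 0, 0]
    - [27, -58, 0, 0]
    - [35, -75, 0, 0]
    - [37.5, -81, 0, 0]
    - [37.5, -81, 5, 0]
    - [37.5, -81, 20, 0]
    - [37.5, -81, 35, 0]
    - [37.5, -81, 45, 0]

```text
t: 6.65
tcp_pos: [0.5039, -0.2878, 0.0643]
eef_rot: [0.423, -3.112, -0.001]
contact_force: [-0.4, -0.3, -2.4]
finger_gap: 0.722
```

Request:
drive_tool:
  steps:
    - [0, 0, 0, 0]
    - [0, 0, 0, 0]
    - [0, 0, 0, 0]

```text
t: 6.95
tcp_pos: [0.5051, -0.2888, 0.0663]
eef_rot: [-0.423, 3.112, -0.001]
contact_force: [0.5, -0.4, -2.3]
finger_gap: 0.723
```

```bash
python3 rel.py 0.504 -0.289 0.0442
python3 - <<'E'
from h import *
save(ctrl.capture('side'),'p1.png')
E
```

```text
t 6.95 tcp [ 0.5051 -0.2888  0.0663] tooly yaw 105.49 z [ 1.1e-03 -4.0e-04 -1.0e+00] gap 0.7232074318746757 F [ 0.51 -0.36 -2.34]
shift mm [ 1.1  0.1 22.1]
```

View pics/p1.png

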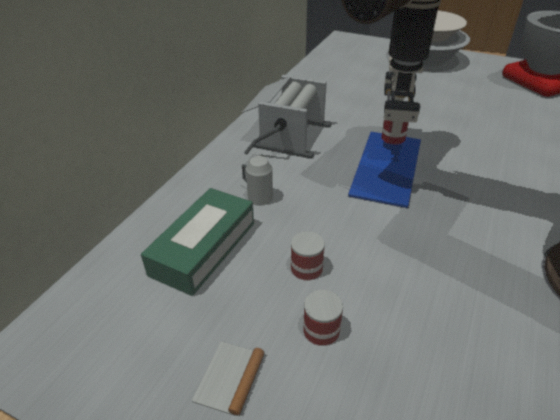

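The tin is over the far end of the lid (side px (396,130)). I'll lower it until the force shows contact.

Request:
drive_tool:
  steps:
    - [0, 0, 8, 0]
    - [0, 0, 15, 0]
    - [0, 0, 19, 0]
    - [0, 0, 21, 0]
    - [0, 0, 21, 0]
    - [0, 0, 21, 0]

```text
t: 7.6
tcp_pos: [0.5045, -0.2889, 0.0445]
eef_rot: [-0.422, 3.113, -0.0]
contact_force: [0.1, -0.2, -1.8]
finger_gap: 0.728
```

```bash
python3 rel.py 0.504 -0.289 0.0442
```

```text
t 7.6 tcp [ 0.5045 -0.2889  0.0445] tooly yaw 105.46 z [ 1.e-04 -0.e+00 -1.e+00] gap 0.7276830945739308 F [ 0.14 -0.22 -1.77]
shift mm [ 0.5 -0.   0.3]
```

Request:
drive_tool:
  steps:
    - [0, 0, 1, 0]
    - [0, 0, 1.5, 0]
    - [0, 0, 1.5, 0]

```text
t: 7.9
tcp_pos: [0.5046, -0.2889, 0.0442]
eef_rot: [-0.423, 3.112, -0.001]
contact_force: [-3.6, 2.7, 8.7]
finger_gap: 0.721
```

Contact (F_z rose from about −2 to +8.7 N). Releasing and rising.

Request:
drive_tool:
  steps:
    - [0, 0, 0, 0]
    - [0, 0, 0, 0]
    - [0, 0, 0, 0]
    - [0, 0, 0, 0]
    - [0, 0, 0, 0]
  gripper: 100

```text
t: 8.4
tcp_pos: [0.5044, -0.2888, 0.0429]
eef_rot: [0.422, -3.113, -0.0]
contact_force: [0.7, -0.1, 0.4]
finger_gap: 0.996
```

Request:
drive_tool:
  steps:
    - [0, 0, -10, 0]
    - [0, 0, -30, 0]
    - [0, 0, -60, 0]
    - [0, 0, -95, 0]
    - [0, 0, -110, 0]
    - [0, 0, -110, 0]

```text
t: 9.0
tcp_pos: [0.5061, -0.2894, 0.1569]
eef_rot: [-0.423, 3.108, -0.004]
contact_force: [-0.3, 0.1, -0.5]
finger_gap: 0.999
```

```bash
python3 rel.py 0.543 0.209 0.155
python3 - <<'E'
from h import *
save(ctrl.capture('side'),'p2.png')
E
```

```text
t 9.0 tcp [ 0.5061 -0.2894  0.1569] tooly yaw 105.49 z [ 0.0056 -0.0018 -1.    ] gap 0.9986313159752344 F [-0.34  0.09 -0.46]
shift mm [-168.6  470.5    1.2]
```

View pics/p2.png

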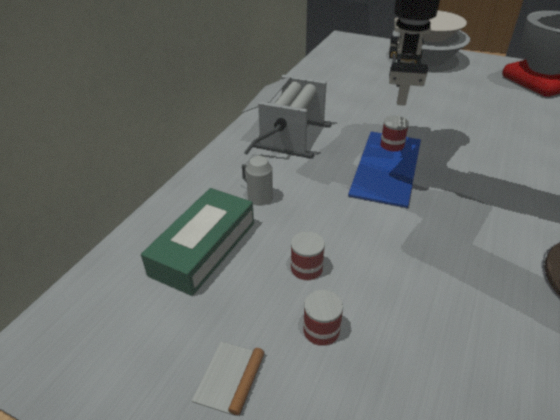

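Tin 1 stands upright on the lid at side px (395,133). On to tin 2.

Request:
drive_tool:
  steps:
    - [-8, 22, 0, 0]
    - [-24, 66, 0, 0]
    - [-41, 112, 0, 0]
    - [-57, 158, 0, 0]
    - [-74, 204, 0, 0]
    - [-91, 251, 0, 0]
    - [-108, 298, 0, 0]
    - [-124, 344, 0, 0]

```text
t: 9.85
tcp_pos: [0.5314, 0.0777, 0.1524]
eef_rot: [0.423, -3.112, 0.001]
contact_force: [1.8, -1.0, 0.1]
finger_gap: 0.998
```

Request:
drive_tool:
  steps:
    - [-17, 46, 0, 0]
    - [-33, 92, 0, 0]
    - [-42, 116, 0, 0]
    - [-46, 126, 0, 0]
    - [-46, 126, 0, 0]
    - [-46, 126, 0, 0]

```text
t: 10.45
tcp_pos: [0.5424, 0.2086, 0.1524]
eef_rot: [0.422, -3.112, 0.001]
contact_force: [-0.7, -0.9, -0.6]
finger_gap: 0.995
```

```bash
python3 rel.py 0.543 0.209 0.032
```

```text
t 10.45 tcp [0.5424 0.2086 0.1524] tooly yaw 105.45 z [-0.0014 -0.001  -1.    ] gap 0.9950744986465844 F [-0.71 -0.88 -0.6 ]
shift mm [ -0.9   0.3 120.4]
```

Request:
drive_tool:
  steps:
    - [0, 0, 25, 0]
    - [0, 0, 65, 0]
    - [0, 0, 100, 0]
    - [0, 0, 115, 0]
    - [0, 0, 120, 0]
    - [0, 0, 120, 0]
    - [0, 0, 120, 0]

```text
t: 11.15
tcp_pos: [0.5437, 0.2093, 0.0342]
eef_rot: [-0.422, 3.112, 0.001]
contact_force: [0.0, -0.6, 0.2]
finger_gap: 1.003
```

Request:
drive_tool:
  steps:
    - [0, 0, 0, 0]
    - [0, 0, 0, 0]
    - [0, 0, 0, 0]
    - [0, 0, 0, 0]
    - [0, 0, 0, 0]
    - [0, 0, 0, 0]
  gripper: 0

```text
t: 11.75
tcp_pos: [0.5432, 0.2093, 0.0337]
eef_rot: [-0.423, 3.113, -0.0]
contact_force: [-0.1, -4.7, 5.7]
finger_gap: 0.715
```

Request:
drive_tool:
  steps:
    - [0, 0, -10, 0]
    - [0, 0, -30, 0]
    - [0, 0, -50, 0]
    - [0, 0, -70, 0]
    - [0, 0, -80, 0]
    - [0, 0, -80, 0]
    - [0, 0, -80, 0]
    - [0, 0, -80, 0]

```text
t: 12.55
tcp_pos: [0.5421, 0.209, 0.1117]
eef_rot: [0.422, -3.111, 0.001]
contact_force: [-0.4, 0.4, -6.4]
finger_gap: 0.723
```

```bash
python3 weigh.py side2.png; python3 rel.py 0.480 -0.101 0.11
```

```text
[[ 0.68 -0.18 -5.26]
 [-0.82  0.51 -6.49]
 [-0.11  0.01 -6.05]
 [ 0.36 -0.49 -5.2 ]] [ 0.03 -0.04 -5.75] 12.75 [  0.   -52.52  26.59   6.65  -0.1   -0.  ] [0.54 0.21 0.11] 0.7219994421932704
t 12.75 tcp [0.5426 0.2093 0.1123] tooly yaw 105.46 z [-1.1e-03 -8.0e-04 -1.0e+00] gap 0.7219994421932704 F [ 0.36 -0.49 -5.2 ]
shift mm [ 143.1 -282.3    2.6]
```

View pics/side2.png

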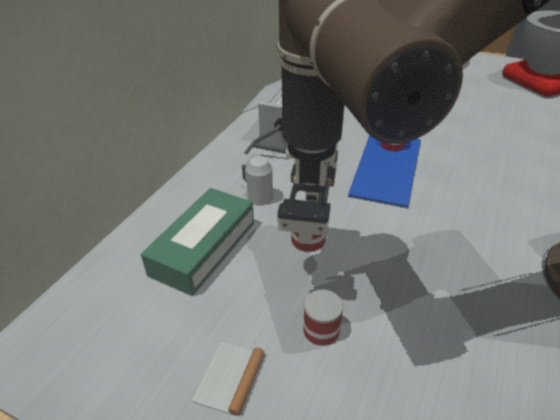

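Tin 2 reads 5.75 N, so it's the heavy one. I'll set it back where it was and do tin 3 next.

Request:
drive_tool:
  steps:
    - [0, 0, 15, 0]
    - [0, 0, 40, 0]
    - [0, 0, 60, 0]
    - [0, 0, 72, 0]
    - [0, 0, 77, 0]
    - [0, 0, 77, 0]
    - [0, 0, 77, 0]

```text
t: 13.45
tcp_pos: [0.5436, 0.2099, 0.0368]
eef_rot: [-0.423, 3.112, 0.001]
contact_force: [-0.1, -1.0, -5.1]
finger_gap: 0.719
```

Request:
drive_tool:
  steps:
    - [0, 0, 1.5, 0]
    - [0, 0, 3, 0]
    - [0, 0, 3, 0]

```text
t: 13.75
tcp_pos: [0.5434, 0.2098, 0.0337]
eef_rot: [-0.423, 3.112, 0.001]
contact_force: [-0.2, 0.4, -3.5]
finger_gap: 0.72
```

Request:
drive_tool:
  steps:
    - [0, 0, 0.6, 0]
    - [0, 0, 0.6, 0]

```text
t: 13.95
tcp_pos: [0.5436, 0.2098, 0.0336]
eef_rot: [-0.423, 3.111, 0.001]
contact_force: [-1.5, 0.0, 5.3]
finger_gap: 0.723
```

Request:
drive_tool:
  steps:
    - [0, 0, 0, 0]
    - [0, 0, 0, 0]
    - [0, 0, 0, 0]
    - [0, 0, 0, 0]
    - [0, 0, 0, 0]
  gripper: 100

```text
t: 14.45
tcp_pos: [0.543, 0.2095, 0.0324]
eef_rot: [0.423, -3.113, 0.0]
contact_force: [0.9, -0.4, 0.5]
finger_gap: 0.999
```

Request:
drive_tool:
  steps:
    - [0, 0, -10, 0]
    - [0, 0, -30, 0]
    - [0, 0, -60, 0]
    - [0, 0, -95, 0]
    - [0, 0, -110, 0]
    - [0, 0, -110, 0]
    - [0, 0, -110, 0]

```text
t: 15.15
tcp_pos: [0.5429, 0.2095, 0.143]
eef_rot: [-0.422, 3.112, 0.001]
contact_force: [-0.5, 0.5, 0.5]
finger_gap: 1.003
```

```bash
python3 rel.py 0.463 0.332 0.15
python3 - <<'E'
from h import *
save(ctrl.capture('side'),'p3.png')
E
```

```text
t 15.15 tcp [0.5429 0.2095 0.143 ] tooly yaw 105.45 z [ 6.e-04  8.e-04 -1.e+00] gap 1.0030062916215319 F [-0.48  0.47  0.49]
shift mm [ 44.4 139.3  -6.9]
```

View pics/p3.png

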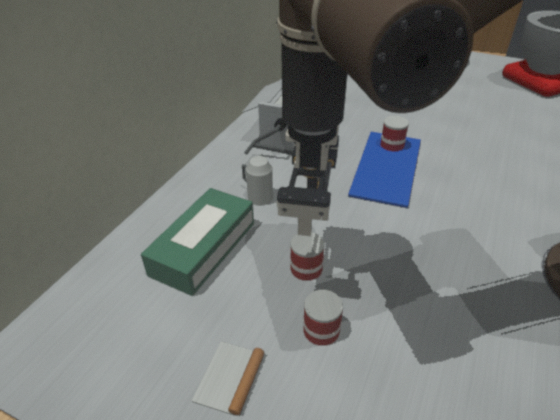

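Tin 2 stands upright again at side px (307,256). Moving to tin 3.

Request:
drive_tool:
  steps:
    - [8, 24, -3, 0]
    - [20, 65, -7, 0]
    - [34, 107, -7, 0]
    - [42, 131, -7, 0]
    - [44.5, 139.5, -7, 0]
    - [44.5, 139.5, -7, 0]
    - [44.5, 139.5, -7, 0]

```text
t: 15.9
tcp_pos: [0.4629, 0.3313, 0.1488]
eef_rot: [0.422, -3.112, 0.002]
contact_force: [-0.5, -0.4, -0.7]
finger_gap: 1.001
```

```bash
python3 rel.py 0.463 0.332 0.032
```

```text
t 15.9 tcp [0.4629 0.3313 0.1488] tooly yaw 105.46 z [-8.0e-04 -1.2e-03 -1.0e+00] gap 1.0007961040713205 F [-0.45 -0.37 -0.68]
shift mm [ -0.4   0.8 116.8]
```

Request:
drive_tool:
  steps:
    - [0, 0, 25, 0]
    - [0, 0, 65, 0]
    - [0, 0, 98, 0]
    - [0, 0, 113, 0]
    - [0, 0, 117, 0]
    - [0, 0, 117, 0]
    - [0, 0, 117, 0]

```text
t: 16.6
tcp_pos: [0.4638, 0.3322, 0.0335]
eef_rot: [-0.421, 3.112, 0.001]
contact_force: [0.8, 0.8, -0.2]
finger_gap: 1.002
```

Request:
drive_tool:
  steps:
    - [0, 0, 0, 0]
    - [0, 0, 0, 0]
    - [0, 0, 0, 0]
    - [0, 0, 0, 0]
    - [0, 0, 0, 0]
    - [0, 0, 0, 0]
  gripper: 0

```text
t: 17.2
tcp_pos: [0.4631, 0.3321, 0.033]
eef_rot: [-0.423, 3.113, 0.0]
contact_force: [0.8, -2.3, 5.8]
finger_gap: 0.722
```

Request:
drive_tool:
  steps:
    - [0, 0, -10, 0]
    - [0, 0, -30, 0]
    - [0, 0, -55, 0]
    - [0, 0, -85, 0]
    - [0, 0, -110, 0]
    - [0, 0, -120, 0]
    - [0, 0, -120, 0]
    - [0, 0, -120, 0]

```text
t: 18.0
tcp_pos: [0.4622, 0.3316, 0.1513]
eef_rot: [0.422, -3.112, 0.001]
contact_force: [0.7, -0.7, -2.8]
finger_gap: 0.719
```

```bash
python3 weigh.py side3.png; python3 rel.py 0.480 -0.101 0.15
```

```text
[[-0.29 -0.46 -2.47]
 [ 0.55 -0.06 -3.31]
 [ 0.21 -0.43 -2.73]
 [-0.49  0.06 -2.36]] [-0.   -0.22 -2.72] 18.2 [  0.   -47.89  27.     6.54  -0.09  -0.  ] [0.46 0.33 0.15] 0.7155400535419626
t 18.2 tcp [0.4624 0.3315 0.1511] tooly yaw 105.45 z [-0.0016 -0.0018 -1.    ] gap 0.7155400535419626 F [-0.49  0.06 -2.36]
shift mm [  98.3 -421.6    1.8]
```

View pics/side3.png

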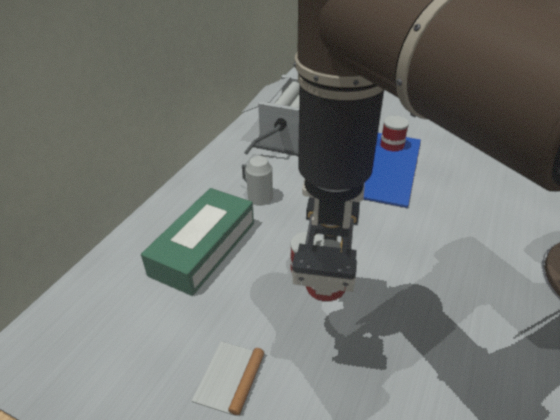

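Tin 3 is light (2.7 N). Carrying it to the near lid spot; the path's clear, with the tin bottom at about 0.12 m.

Request:
drive_tool:
  steps:
    - [3, -12, 0, 0]
    - [9, -38, 0, 0]
    - [18, -76, 0, 0]
    - [27, -116, 0, 0]
    - [36, -156, 0, 0]
    - [46, -196, 0, 0]
    - [55, -236, 0, 0]
    - [64, -276, 0, 0]

```text
t: 19.0
tcp_pos: [0.4741, 0.0469, 0.1523]
eef_rot: [0.423, -3.113, 0.0]
contact_force: [0.6, -0.2, -2.6]
finger_gap: 0.714
```

Request:
drive_tool:
  steps:
    - [9, -40, 0, 0]
    - [18, -78, 0, 0]
    - [27, -115, 0, 0]
    - [32, -137, 0, 0]
    - [34, -145, 0, 0]
    - [34, -145.5, 0, 0]
    - [34, -145.5, 0, 0]

```text
t: 19.7
tcp_pos: [0.4806, -0.1001, 0.1523]
eef_rot: [0.422, -3.113, -0.0]
contact_force: [-0.2, -0.6, -2.4]
finger_gap: 0.715
```

```bash
python3 rel.py 0.480 -0.101 0.045
```

```text
t 19.7 tcp [ 0.4806 -0.1001  0.1523] tooly yaw 105.43 z [-3.e-04  1.e-04 -1.e+00] gap 0.7151256091781104 F [-0.15 -0.56 -2.41]
shift mm [  0.7  -0.7 107.3]
```

Request:
drive_tool:
  steps:
    - [0, 0, 15, 0]
    - [0, 0, 45, 0]
    - [0, 0, 75, 0]
    - [0, 0, 95, 0]
    - [0, 0, 102, 0]
    - [0, 0, 104, 0]
    - [0, 0, 104, 0]
    - [0, 0, 104, 0]

```text
t: 20.5
tcp_pos: [0.4817, -0.1, 0.0496]
eef_rot: [-0.423, 3.111, -0.0]
contact_force: [1.0, -1.2, -1.8]
finger_gap: 0.717
```

Request:
drive_tool:
  steps:
    - [0, 0, 1.5, 0]
    - [0, 0, 2.5, 0]
    - [0, 0, 2.5, 0]

```text
t: 20.8
tcp_pos: [0.4808, -0.1003, 0.0462]
eef_rot: [-0.422, 3.113, 0.0]
contact_force: [0.2, -0.2, -2.9]
finger_gap: 0.718
```

Request:
drive_tool:
  steps:
    - [0, 0, 1, 0]
    - [0, 0, 1.2, 0]
    - [0, 0, 1.2, 0]

```text
t: 21.1
tcp_pos: [0.481, -0.1003, 0.045]
eef_rot: [-0.423, 3.113, -0.0]
contact_force: [-0.2, 0.1, 1.4]
finger_gap: 0.721
```

Contact. Release and rise.

Request:
drive_tool:
  steps:
    - [0, 0, 0.3, 0]
    - [0, 0, 0.3, 0]
    - [0, 0, 0.3, 0]
    - [0, 0, 0.3, 0]
    - [0, 0, 0.3, 0]
  gripper: 100

```text
t: 21.6
tcp_pos: [0.4808, -0.1003, 0.0445]
eef_rot: [-0.423, 3.113, -0.0]
contact_force: [-0.6, 0.1, 0.2]
finger_gap: 0.994
```

Request:
drive_tool:
  steps:
    - [0, 0, -10, 0]
    - [0, 0, -30, 0]
    - [0, 0, -60, 0]
    - [0, 0, -95, 0]
    - [0, 0, -110, 0]
    - [0, 0, -110, 0]

```text
t: 22.2
tcp_pos: [0.4824, -0.1002, 0.1579]
eef_rot: [-0.422, 3.107, -0.0]
contact_force: [0.2, 0.9, 0.7]
finger_gap: 1.0
```

```bash
python3 - <<'E'
from h import *
from scipy.optimize import least_squares
c=ctrl.capture('side');save(c,'p4.png');W=cloud(c)
d=ctrl.recognise(c,'tin_a')
for x in d:
    l,t,w,h=[int(v) for v in x['bbox']]
    Q=W[t:t+h+1,l:l+w+1].reshape(-1,3);Q=Q[np.isfinite(Q[:,0])]
    T=Q[(Q[:,2]>.066)&(Q[:,2]<.09)]
    print(x, T.mean(0).round(4) if len(T) else None, np.median(T[:,2]) if len(T) else None)
E
python3 rel.py 0.5432 0.2097 0.15
```

```text
{'bbox': [380.7, 125.9, 29.4, 26.2], 'confidence': 0.82} [ 0.4936 -0.2678  0.0741] 0.07391467760615533
{'bbox': [290.2, 229.9, 35.7, 51.6], 'confidence': 0.7} [0.5413 0.213  0.0712] 0.07139015696436168
{'bbox': [367.8, 156.8, 32.4, 39.4], 'confidence': 0.67} [ 0.4777 -0.089   0.0799] 0.08228440902648665
t 22.3 tcp [ 0.4807 -0.1002  0.155 ] tooly yaw 105.45 z [ 1.e-03  4.e-04 -1.e+00] gap 1.0017999040081862 F [-0.29 -0.11 -0.89]
shift mm [-142.8  282.1    5.2]
```

View pics/p4.png

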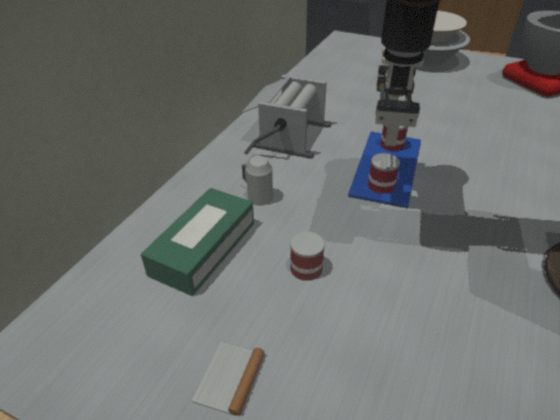

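Tin 3 stands on the lid at (384,173), with tin 1 behind it, partly hidden by the gripper. Returning to tin 2 at (307,256).

Request:
drive_tool:
  steps:
    - [-11, 22, 1, 0]
    - [-32, 63, 3, 0]
    - [-54, 107, 5, 0]
    - [-76, 150, 5, 0]
    - [-98, 194, 5, 0]
    - [-120, 237, 5, 0]
    - [-137, 271, 5, 0]
    - [-143, 282, 5, 0]

```text
t: 23.1
tcp_pos: [0.5434, 0.2126, 0.1479]
eef_rot: [0.426, -3.111, 0.002]
contact_force: [0.1, -0.7, -0.2]
finger_gap: 1.001
```

Request:
drive_tool:
  steps:
    - [0, 0, 0, 0]
    - [0, 0, 0, 0]
    - [0, 0, 10, 0]

```text
t: 23.4
tcp_pos: [0.5438, 0.2087, 0.14]
eef_rot: [-0.421, 3.112, 0.001]
contact_force: [-0.7, -0.1, 0.3]
finger_gap: 1.002
```

```bash
python3 rel.py 0.5432 0.2097 0.032
```

```text
t 23.4 tcp [0.5438 0.2087 0.14  ] tooly yaw 105.41 z [ 1.3e-03  7.0e-04 -1.0e+00] gap 1.0020333864378292 F [-0.66 -0.05  0.35]
shift mm [  0.4   1.  108. ]
```

Request:
drive_tool:
  steps:
    - [0, 0, 25, 0]
    - [0, 0, 60, 0]
    - [0, 0, 90, 0]
    - [0, 0, 103, 0]
    - [0, 0, 107, 0]
    - [0, 0, 107, 0]
    - [0, 0, 107, 0]

```text
t: 24.1
tcp_pos: [0.5443, 0.21, 0.0338]
eef_rot: [-0.422, 3.111, 0.001]
contact_force: [1.0, 0.0, -0.2]
finger_gap: 1.001
```

Request:
drive_tool:
  steps:
    - [0, 0, 0, 0]
    - [0, 0, 0, 0]
    - [0, 0, 0, 0]
    - [0, 0, 0, 0]
    - [0, 0, 0, 0]
    - [0, 0, 0, 0]
  gripper: 0

```text
t: 24.7
tcp_pos: [0.5437, 0.2097, 0.0329]
eef_rot: [-0.423, 3.113, 0.0]
contact_force: [-1.3, 0.1, 5.7]
finger_gap: 0.721
```

Request:
drive_tool:
  steps:
    - [0, 0, -10, 0]
    - [0, 0, -30, 0]
    - [0, 0, -55, 0]
    - [0, 0, -85, 0]
    - [0, 0, -115, 0]
    - [0, 0, -145, 0]
    - [0, 0, -170, 0]
    - [0, 0, -185, 0]

```text
t: 25.5
tcp_pos: [0.5433, 0.2097, 0.2194]
eef_rot: [-0.422, 3.112, 0.001]
contact_force: [0.2, 0.1, -5.8]
finger_gap: 0.719
```

Request:
drive_tool:
  steps:
    - [0, 0, -5, 0]
    - [0, 0, -5, 0]
    - [0, 0, -5, 0]
    - [0, 0, -5, 0]
    - [0, 0, -5, 0]
    - [0, 0, -5, 0]
    - [0, 0, -5, 0]
    - [0, 0, -5, 0]

```text
t: 26.3
tcp_pos: [0.5434, 0.2096, 0.2223]
eef_rot: [0.423, -3.113, 0.0]
contact_force: [-0.7, 0.3, -6.5]
finger_gap: 0.724
```

```bash
python3 weigh.py side5.png
python3 - <<'E'
from h import *
c=ctrl.capture('scene');save(c,'scene5.png');W=cloud(c)
img=c['img'].astype(int)
m=(img[...,0]>90)&(img[...,1]<50)&(img[...,2]<50)&(W[...,0]>.35)&(W[...,0]<.7)
for n,a in(('held',(.1,.35)),('lid',(-.36,-.04))):
    Q=W[m&(W[...,1]>a[0])&(W[...,1]<a[1])];print(n,len(Q),np.percentile(Q,[1,50,99],axis=0).round(3).tolist())
E
python3 rel.py 0.5432 0.2097 0.22
```

```text
[[-0.08  0.47 -5.16]
 [-0.62 -0.18 -5.92]
 [ 0.1  -0.13 -6.01]
 [ 0.34 -0.22 -5.24]] [-0.07 -0.02 -5.58] 26.5 [  0.   -48.6   30.75   7.69  -0.09  -0.  ] [0.54 0.21 0.22] 0.7219241674632714
t 26.55 tcp [0.5435 0.2096 0.2225] tooly yaw 105.46 z [ 1.e-04  1.e-04 -1.e+00] gap 0.716743155917784 F [-0.04 -0.21 -5.1 ]
shift mm [0.2 0.1 2.5]Traceback (most recent call last):
  File "<stdin>", line 6, in <module>
    return _quantile_unchecked(
        a, q, axis, out, overwrite_input, method, keepdims, weights)
    return _ureduce(a,
                    func=_quantile_ureduce_func,
    ...<5 lines>...
                    overwrite_input=overwrite_input,
                    method=method)
    r = func(a, **kwargs)
    result = _quantile(arr,
                       quantiles=q,
    ...<2 lines>...
                       out=out,
                       weights=wgt)
    slices_having_nans = np.isnan(arr[-1, ...])
                                  ~~~^^^^^^^^^
IndexError: index -1 is out of bounds for axis 0 with size 0
```

View pics/scene5.png

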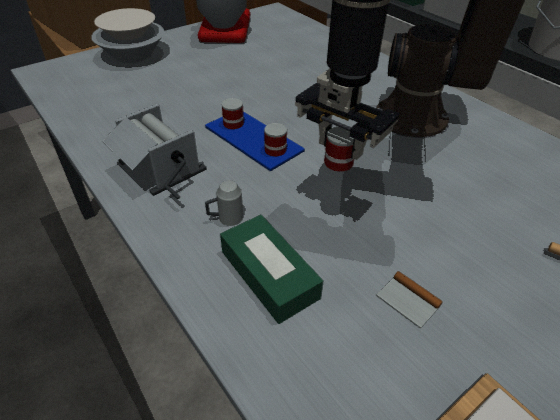

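View pics/side5.png

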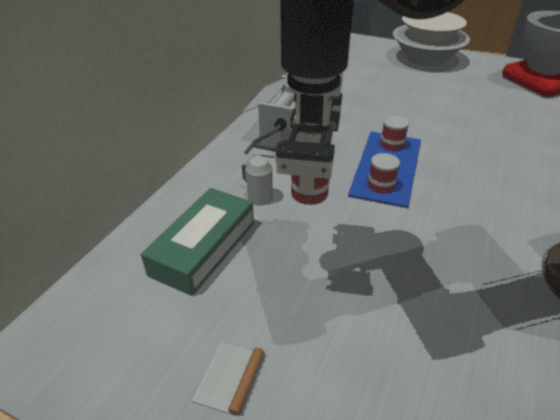

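The pictures show two tins upright on the lid (scene px (232,113), (275,138)), the heavy tin upright in the gripper at (340,152), and the bystanders unmoved. One quick height check, then I'll hand in.

Run:
```python
from h import *
c=ctrl.capture('scene');W=cloud(c)
Q=W[145:172,325:355].reshape(-1,3);Q=Q[np.isfinite(Q[:,0])&(abs(Q[:,0]-.55)<.06)&(Q[:,1]<.26)&(Q[:,1]>.16)&(Q[:,2]>.05)]
print(len(Q),'bottom z',np.percentile(Q[:,2],[1,5]))
s=ctrl.get_state();print(s['t'],abs(s['joint_velocities']).max())
print(ctrl.sign_off())
```

```text
715 bottom z [0.18997994 0.19257589]
26.6 0.001232779206922305
the job is handed in; nothing more can be done
None
```

The heavy tin was the middle one of the row. I'm holding it upright and still, with its bottom about 19 cm above the worktop. The two light tins stand upright on the blue lid, about 19 cm apart and released. I handed the job in at 26.6 s of the 72 s allowed; signing off gave no verdict.

- **Weights:** lifted readings were 2.5 N, 5.75 N and 2.7 N. The middle tin read 5.6 N on its final lift, which agrees.
- **Height:** the camera depth put the bottom of the held tin at 0.19 m, matching what the arm's own position gives.
- **Stillness:** the fastest joint was moving at about 0.001 rad/s just before I handed in.
- **Bystanders:** in the last pictures the dredger, scraper, carton and pasta machine looked unmoved. I compared them by eye and did not re-measure their positions.

I first set the heavy tin back on its spot while I moved the third tin, then picked it up again. One check script stopped with an error because its colour filter matched no pixels. I redid only the held tin's height, so the light tins' final places were judged from the pictures. No measurements disagreed.

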